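Sweep the finished job's bits off a raised lane into a tray

TASK

Put the pine tray on the bench under the open end of the raised metal lane, so that the end of the lane lies over the tray's opening. Then sweep the sanding block and the roll of blue tape along the lane and over its end, without picking them up, so that both drop into the tray. Leave the loaded tray standing there, and do not disturb the multimeter on its ledge.

Things in the scene. Friction and masses are not known exactly. Their poses are not given: they have to be found in the camera images.
- stand: Raised stand, fixed to the bench. Origin on the bench top straight below the middle of the lane's open end (lip). The lane runs 310 mm along its +y: level aluminium deck, top 120 and underside 112 mm above the bench, 104 mm wide between side fences 6 mm thick, 12 mm above the deck; both ends open. Below the deck it is free for 117 mm behind the lip, then comes a leg as wide as the stand.
- lip (a point): Middle of the upper edge of the lane's open end, 120 mm above the bench; axes as the stand's: things are swept off along -y.
- tray: Loose pine tray, about 0.34 kg, right of the stand. Origin: middle of its underside; long side along its y. Outside x -64 to 66, y -85 to 85 mm, 67 mm high; 8 mm walls, 5 mm floor; inside 114 x 154 mm (the screws seen on its floor are part of it). It can be gripped by a wall from above and slid; its rim passes under the lane's deck with 45 mm to spare.
- block: Brown sanding block with a dark abrasive underside, 64 (x) x 96 (y) x 24 (z) mm, 0.06 kg, lying on the lane, long side roughly along the lane. Origin in the middle of its underside. It and the tape roll lie one behind the other; either may be nearer the lip.
- tape: Roll of blue tape lying flat on the lane, 62 mm across, 19 mm high, with a hole of about 36 mm. Origin in the middle of its underside. 0.09 kg.
- block_mid (a point): Centre of the sanding block, 12.5 mm above its underside.
- tape_mid (a point): Centre of the tape roll, half way up in the middle of its hole, 9.5 mm above its underside.
- meter: Yellow and black multimeter, 118 (x) x 76 (y) x 37 mm. Origin: middle of its underside. It lies on the stand's plywood ledge (at deck height, 8 mm rim), which adjoins the lane on the stand's +x side from x = 58 to 163 mm and y = 80 to 310 mm. It is to stay where it is.
Things that resemble listed ones, but are neither listed nor needed, are in the scene too. Of the things like the tape, leave any that is pink; of the rest the larger one is meant. What is shaped like the block but white is not meant.

How it is judged:
On the way, in this order (a step that is already met when the one before it is completed fails the run):
1. the tray stands flat on the bench with the lane's lip over its opening, block and tape still on the lane (x of lip in the frame of tray between -0.054 and 0.056 m and y of lip in the frame of tray between -0.075 and 0.075 m and height (world z) of tray below 0.008 m and angle between tray's own z axis and vertical below 0.08 rad and height (world z) of each of block, tape above 0.115 m), for 0.3 s.
2. sanding block and tape roll have both dropped into the tray (x of block_mid in the frame of tray between -0.062 and 0.062 m and y of block_mid in the frame of tray between -0.082 and 0.082 m and height (world z) of each of block_mid, tape_mid below 0.075 m and x of tape_mid in the frame of tray between -0.062 and 0.062 m and y of tape_mid in the frame of tray between -0.082 and 0.082 m), for 0.2 s.
At the end, for the whole second after the job is handed in: Sanding block and tape roll are at rest in the tray (their centres within its walls and lower than 75 mm above the bench: leaning or standing on edge inside is fine, lying on the rim is not); the tray stands flat on the bench with the middle of the lip still over its opening (all of step 2 and x of lip in the frame of tray between -0.054 and 0.056 m and y of lip in the frame of tray between -0.075 and 0.075 m and height (world z) of tray below 0.008 m and angle between tray's own z axis and vertical below 0.08 rad and linear speed of each of block, tape, tray below 0.06 m/s); the robot touches nothing.
It fails at once if the sanding block or the tape roll is lifted more than 30 mm above the lane (height (world z) of any of block, tape above 0.15 m).
It fails at once if the sanding block or the tape roll falls beside the tray ((height (world z) of block below 0.05 m and horizontal distance between block and tray above 0.11 m) or (height (world z) of tape below 0.05 m and horizontal distance between tape and tray above 0.11 m)).
It fails at once if the multimeter is shifted by more than 30 mm (distance of meter from where it was at the start of the episode above 0.03 m).
It also fails if it takes over 59 s, if anything falls off the work surface, if the arm or the gripper's body presses on something with over 40 N, if the wrist force passes 120 N, or if a joint passes its speed limit or range.

ROBOT

A 6-joint arm with a two-finger parallel gripper is mounted at the origin on a cart in front of the work surface, level with it; the furniture and walls round the work are solid. World frame = base frame: x ahead of the robot, y to its left, z up, the work surface at z = 0. Lengths are in m, angles in rad, forces in N, time in s.
With the tool pointing down it reaches from about 0.25 to 0.775 m from the base axis. Payload 4 kg.
Tool frame: the origin (TCP) lies midway between the tips of the shut fingers; the grasp point (between the pads) lies env.grip_point_offset behind it (env.grip_point_offset is the distance from the TCP to the grasp point, in m); z points along the fingers, y is the line along which they close (so a half turn about z gives the same grasp; the last joint's range is limited). The gripper opens to 85 mm and grips with 20 to 120 N. Pads are 22 mm wide; open, the fingers measure 114 mm over their backs; the gripper's body (76 mm by 85 mm) begins 54 mm behind the grasp point. The pads swing forward as they close: fully open they stand 13 mm farther back than shut.
Start: joints at [-1.253, 0.087, 1.371, -0, 1.684, -0.103], TCP at [0.225, -0.502, 0.192] pointing down, gripper open.
Joint ranges: [-3.1, 3.1], [-0.76, 2.03], [0.27, 2.55], [-1.08, 4.22], [0.17, 2.65], [-2.57, 2.57]. Speed limits (rad/s): [2.79, 2.79, 3.14, 3.14, 3.14, 3.14].

INTERFACE

Orientations are given as a unit quaternion [w, x, y, z].
In Python, from bench import env gives the robot as it stands. The module is installed in compiled form; this text tells all that it offers.
- The arm moves only by the shell command python3 -m inch 'ROWS' [FORCE]. ROWS is JSON, one flat list of numbers, 5 for each row, row after row: the opening, from -1 (shut) to 1 (fully open), so that 0 is half open, then the shift along the world's x, y, z as a fraction of full scale, then the turn about the world's z as a fraction of full scale. A call has 1 to 12 rows; each row is the pose to reach, as a shift and turn from the pose commanded when the call began; what a row does not reach only later rows make up. Full scale, the value 1, is 250 mm for a shift and 90 degrees for a turn. A row lasts 1/12 s, in which the tool goes at most 41.7 mm and 7.16 degrees, less where a joint would pass 70% of its speed; a pose out of reach is approached as far as the arm can. A call with a number of a shift or a turn outside -1 to 1 is refused whole. A call with a gripper value outside its range is refused whole. The fingers move at their own pace and stop on an object; FORCE is the grip in N (left out, the last holds). Time passes only in rows, so rows that repeat a pose let the fingers close. It gives the time, the measured TCP pose, the force, the opening and the grip force at its end, in the units of the state.
- env.get_state(): the state, without advancing time (a new reading comes with each control period).
- env.camera(name): name is "side" or "top" or "wrist"; returns the picture (480x640x3 uint8, red, green, blue); there is no depth.
- env.calibration(name): a dict with "camera_matrix" (3x3 intrinsics, pixels), "rvec" (rotation vector, rad) and "tvec" (3), from world to camera coordinates, as OpenCV has them. Camera axes: x right, y down, z forward; pixel columns grow to the right and rows downward; lengths in m; the calibration is good to about 2 mm. A picture is of the moment at which its call begins: read the wrist's pose just before it. calibration takes no time and is no camera call; for the wrist camera it gives the pose at the moment of the call.
- env.job_done(): hands the job in; it is judged then, once.
The state is a dict: "clock": time; "joint_pos": joint angles; "joint_vel": joint speeds; "effort": joint torques, N m; "tcp_pos": TCP position; "tcp_rot": TCP orientation; "wrist_force": force on the tool from outside, world axes, zero at the start; "wrist_torque": the same for the moment, N m; "width": opening from 0.0 (shut) to 1.0 (fully open); "gripper_force": force on a finger pad.
Only numpy, scipy, OpenCV 4.12 (cv2) and the standard library are available. Lean on these libraries where they do the work, as an engineer would, in place of code of your own. Each camera call takes 0.05 s, during which the arm holds its last target. There are 200 camera calls.

## Working session

There is one attempt and no reset: what is moved stays moved. The work goes in short steps, Python scripts to look and compute and a shell command to move; the robot and the scene stay as the last step left them, time stands still between calls to the robot, and variables do not carry over. Pictures are saved under pics/ and viewed, at most 10 in all, crops included, and the job is handed in when it is done.

```bash
mkdir -p pics
cat > h.py <<'E'
from bench import env
import numpy as np, cv2
def snap(n,f):
    im=env.camera(n); cv2.imwrite('pics/'+f,im[:,:,::-1]); return im
def cal(n):
    c=env.calibration(n); return np.array(c["camera_matrix"],float),cv2.Rodrigues(np.array(c["rvec"],float))[0],np.array(c["tvec"],float).ravel()
def onz(n,px,z):
    K,R,t=cal(n); px=np.atleast_2d(np.array(px,float)); C=-R.T@t
    d=(R.T@np.linalg.inv(K)@np.c_[px,np.ones(len(px))].T).T
    return C+d*((z-C[2])/d[:,2])[:,None]
def proj(n,P):
    c=env.calibration(n); return cv2.projectPoints(np.array(P,float).reshape(-1,3),np.array(c["rvec"],float),np.array(c["tvec"],float),np.array(c["camera_matrix"],float),None)[0].reshape(-1,2)
E
python3 - <<'E'
from h import *
snap("top","top0.png");snap("side","side0.png")
for n in("top","side"):
    K,R,t=cal(n);print(n,(-R.T@t).round(3),R[2].round(2),K[0,0])
print(env.grip_point_offset,env.get_state())
E
```

```text
top [0.312 0.014 1.267] [ 0.16 -0.01 -0.99] 484.6288521278252
side [0.209 0.946 0.773] [ 0.26 -0.78 -0.57] 573.42688210803
0.0187 {'clock': 0.1, 'joint_pos': array([-1.25309881e+00,  8.79050450e-02,  1.37211149e+00, -7.40041953e-06,
        1.68360511e+00, -1.03095704e-01]), 'joint_vel': array([ 9.15587530e-04, -4.54141132e-04, -4.61723000e-03, -1.01135480e-03,
       -3.59046353e-04, -6.81372755e-05]), 'effort': array([ 3.28983064e-03, -3.53016508e+01, -3.14218640e+01,  5.78700974e-05,
        7.98325986e-03, -5.08787167e-06]), 'tcp_pos': array([ 0.22449597, -0.50151793,  0.19083892]), 'tcp_rot': array([-1.00826884e-03,  9.77947743e-01,  2.08847272e-01, -1.12303673e-04]), 'wrist_force': array([0.193944  , 1.6694059 , 0.12060287]), 'wrist_torque': array([-0.00995106, -0.0357035 , -0.00820172]), 'gripper_force': 0.0, 'width': 0.999338326661857}
```

View pics/top0.png

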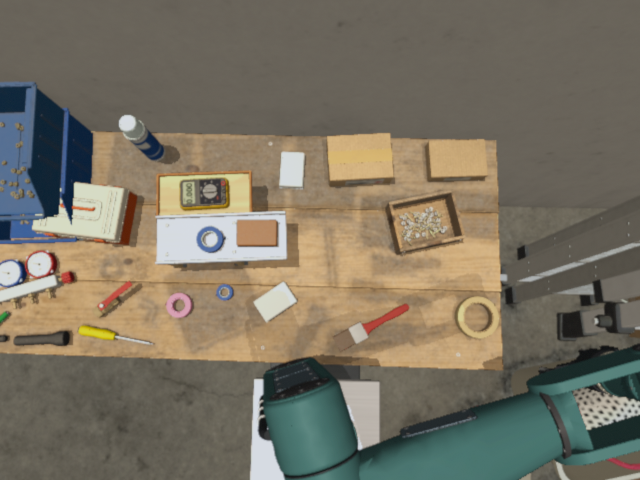

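View pics/side0.png

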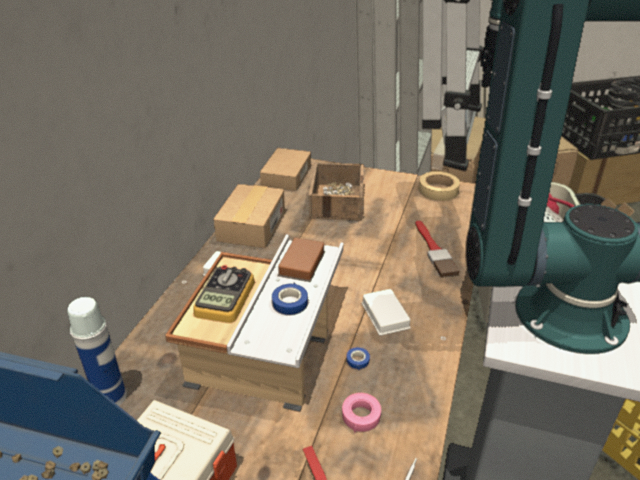

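The top view shows the lane (157–287, 213–263) with its lip at the right end (x≈287). The tray is at (426,222).
- **Tape candidates:** blue roll on the lane (210,238), small blue roll on the bench (224,292), pink (178,305), beige (478,317). I choose the one on the lane.
- **Block candidates:** brown on the lane (257,233), white on the bench (275,302). I choose the brown one.

Next I check the choice in a crop and measure.

Run:
```python
from h import *
im=cv2.imread('pics/top0.png'); hsv=cv2.cvtColor(im,cv2.COLOR_BGR2HSV)
cv2.imwrite('pics/crop0.png',cv2.resize(im[165:275,150:480],None,fx=2.4,fy=2.4,interpolation=cv2.INTER_CUBIC))
def big(m,x0,y0,x1,y1):
    k=np.zeros_like(m);k[y0:y1,x0:x1]=m[y0:y1,x0:x1]
    c=max(cv2.findContours(k,cv2.RETR_EXTERNAL,cv2.CHAIN_APPROX_NONE)[0],key=cv2.contourArea);return c[:,0]
def rep(s,c,z):
    P=onz("top",c,z)[:,:2].astype(np.float32); r=cv2.minAreaRect(P*1000)
    print(s,np.round(r,1) if 0 else [np.round(a,1) for a in r],'box',cv2.boxPoints(r).round(0).tolist())
rep('block',big(cv2.inRange(hsv,(3,90,40),(16,255,200)),230,215,284,252),.144)
rep('tape',big(cv2.inRange(hsv,(100,120,40),(125,255,255)),190,220,230,256),.139)
rep('lane',big(cv2.inRange(hsv,(0,0,150),(179,45,255)),150,208,295,268),.126)
for nm,b in(('tray',(380,185,470,260)),):
    print(hsv[222,380:475:3].tolist());
```

```text
block [array([499.2, 149. ]), array([59.7, 91.8]), np.float64(2.0)] box [[468.0, 194.0], [471.0, 102.0], [531.0, 104.0], [528.0, 196.0]]
tape [array([482.6, 258. ]), array([52.4, 56.6]), np.float64(1.3)] box [[456.0, 286.0], [457.0, 229.0], [509.0, 230.0], [508.0, 287.0]]
lane [array([490. , 235.9]), array([117.9, 312.5]), np.float64(3.5)] box [[422.0, 388.0], [441.0, 76.0], [558.0, 84.0], [539.0, 395.0]]
[[16, 80, 159], [17, 78, 160], [17, 76, 141], [14, 100, 64], [14, 128, 68], [17, 109, 194], [16, 112, 177], [17, 46, 173], [18, 37, 188], [19, 34, 158], [19, 29, 191], [16, 63, 179], [15, 73, 130], [20, 77, 168], [19, 86, 140], [20, 55, 185], [19, 33, 184], [20, 60, 144], [21, 87, 150], [21, 63, 153], [19, 87, 173], [17, 108, 181], [16, 107, 179], [16, 107, 162], [15, 114, 74], [15, 115, 73], [15, 113, 102], [16, 96, 172], [17, 82, 164], [16, 81, 166], [16, 81, 166], [17, 92, 164]]
```

View pics/crop0.png

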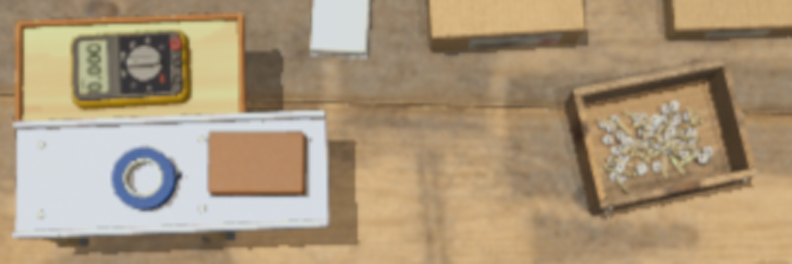

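The crop confirms the blue roll (143,178) behind the brown block (257,163), with the lip at crop x≈327. The tray's rim corners are about (572,95), (722,65), (750,178) and (597,208). I now measure the lip and tray precisely.

Run:
```python
from h import *
im=cv2.imread('pics/top0.png')
cv2.imwrite('pics/tray.png',cv2.resize(im[183:263,380:475],None,fx=7,fy=7,interpolation=cv2.INTER_CUBIC))
f=lambda L:[(150+x/2.4,165+y/2.4) for x,y in L]
P=onz("top",f([(572,95),(722,65),(750,178),(597,208)]),.067)
print(P.round(3).tolist(),P.mean(0).round(3),[np.linalg.norm(P[i]-P[i-1]).round(3) for i in range(4)])
Q=onz("top",f([(327,113),(328,226)]),.126);print(Q.round(3).tolist(),Q.mean(0))
```

```text
[[0.592, -0.173, 0.067], [0.628, -0.333, 0.067], [0.507, -0.36, 0.067], [0.472, -0.199, 0.067]] [ 0.55  -0.266  0.067] [np.float64(0.123), np.float64(0.164), np.float64(0.124), np.float64(0.164)]
[[0.554, 0.082, 0.126], [0.44, 0.077, 0.126]] [0.49707681 0.07937996 0.126     ]
```

View pics/tray.png

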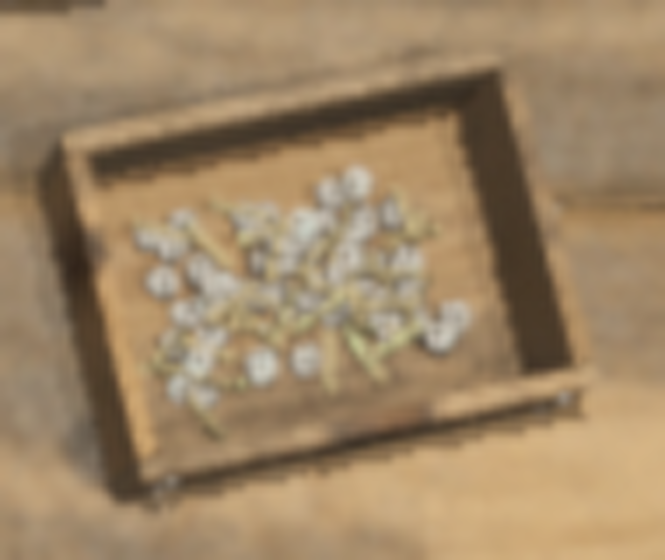

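Tray centre is about (0.550, -0.266), yaw 12.7°, and its measured size of 164×124 mm is close to the true 170×130. The lip is at (0.497, 0.080) and the lane yaw is about 3.5°. I'll grip the -y short wall, whose middle is at (0.568, -0.345).

```bash
python3 -m inch '[1,1,0.6,0,-0.127, 1,1,0.6,0,-0.127, 1,1,0.6,0,-0.127, 1,1,0.6,0,-0.127, 1,1,0.6,0,-0.127, 1,1,0.6,0,-0.127, 1,1,0.6,0,-0.127, 1,1,0.6,0,-0.127, 1,1,0.6,0,-0.127]' 30
python3 -m inch '[1,0.376,0.02,-0.15,0, 1,0.376,0.02,-0.15,0, 1,0.376,0.02,-0.15,0, 1,0.376,0.02,-0.15,0, 1,0.376,0.02,-0.15,0]'
python3 - <<'E'
from h import *
s=env.get_state();print(s['clock'],s['tcp_pos'],s['tcp_rot'])
snap("wrist","w1.png");g=s['tcp_pos'].copy();g[2]=.067
print(proj("wrist",[g,[.568,-.345,.067],[.628+.003,-.333-.004,.067],[.507,-.363,.067]]))
E
```

```text
clock: 0.85
tcp_pos: [0.4763, -0.35, 0.1908]
tcp_rot: [-0.001, 0.994, 0.113, -0.001]
wrist_force: [-0.0, 0.2, 0.1]
width: 1.003
gripper_force: 0.0
clock: 1.27
tcp_pos: [0.5673, -0.3477, 0.1526]
tcp_rot: [-0.001, 0.994, 0.11, -0.002]
wrist_force: [-0.7, -0.7, 0.5]
width: 1.001
gripper_force: 0.0
1.2667 [ 0.56730091 -0.3477278   0.15261823] [-8.35602090e-04  9.93926041e-01  1.10033261e-01 -1.73449798e-03]
[[318.38729918 218.26347976]
 [314.75572612 216.49249931]
 [323.63172999 121.86749679]
 [320.82685996 298.73711741]]
```

View pics/w1.png

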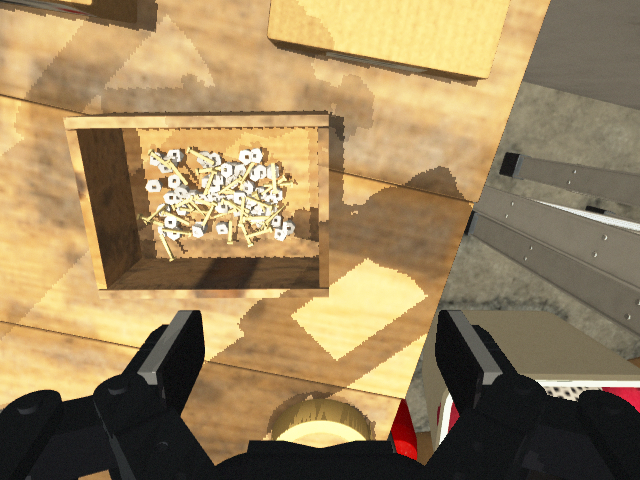

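The wrist view shows the tray's -y wall at u≈323, v 113–297, middle (323,205). The TCP projects to (318,218), so I shift about +8 mm in x and -3 mm in y. The wall is parallel to the fingers.

```bash
python3 -m inch '[1,0.032,-0.012,-0.466,0, 1,0.032,-0.012,-0.466,0, 1,0.032,-0.012,-0.466,0, 1,0.032,-0.012,-0.466,0, 1,0.032,-0.012,-0.466,0, -1,0.032,-0.012,-0.466,0, -1,0.032,-0.012,-0.466,0, -1,0.032,-0.012,-0.466,0, -1,0.032,-0.012,-0.466,0, -1,0.032,-0.012,-0.466,0, -1,0.032,-0.012,-0.466,0, -1,0.032,-0.012,-0.466,0]' 40
python3 -m inch '[-1,0.032,-0.0,0,0, -1,0,0,0,0, -1,0,0,0,0]'
```

```text
clock: 2.32
tcp_pos: [0.5768, -0.35, 0.0382]
tcp_rot: [0.0, 0.994, 0.111, 0.0]
wrist_force: [-0.4, -0.5, 0.4]
width: 0.006
gripper_force: 0.0
clock: 2.57
tcp_pos: [0.576, -0.35, 0.0376]
tcp_rot: [-0.0, 0.994, 0.11, -0.001]
wrist_force: [-0.1, 0.2, -0.6]
width: -0.001
gripper_force: 0.0
```

The gripper shut on nothing, so I look again.

Run:
```python
from h import *
a=env.camera("wrist");b=env.camera("top")
o=np.hstack([cv2.resize(a,(400,300)),cv2.resize(b[170:270,367:500],(400,300))]);cv2.imwrite('pics/m.png',o[:,:,::-1])
g=env.get_state()['tcp_pos'];print(g,proj("wrist",[g]),proj("top",[g]))
```

```text
[ 0.57637344 -0.34999543  0.03772555] [[318.89539289 269.48342461]] [[454.59226449 214.4473899 ]]
```

View pics/m.png

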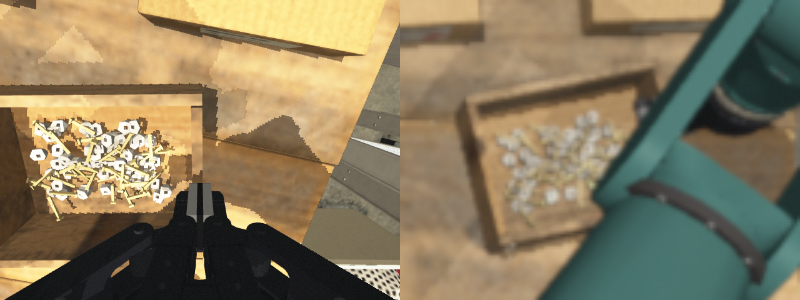

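The montage shows the fingers at (198,215), apparently over the wall at u≈197. I take a close crop to see why nothing is gripped.

Run:
```python
from h import *
a=env.camera("wrist")
cv2.imwrite('pics/m2.png',cv2.resize(a[120:430,200:440],None,fx=1.9,fy=1.9,interpolation=cv2.INTER_CUBIC)[:,:,::-1])
g=env.get_state()['tcp_pos'];print([proj("wrist",[g+[0,0,d]]).round(0) for d in(0,.0187,.03)])
```

```text
[array([[319., 270.]]), array([[319., 286.]]), array([[319., 298.]])]
```

View pics/m2.png

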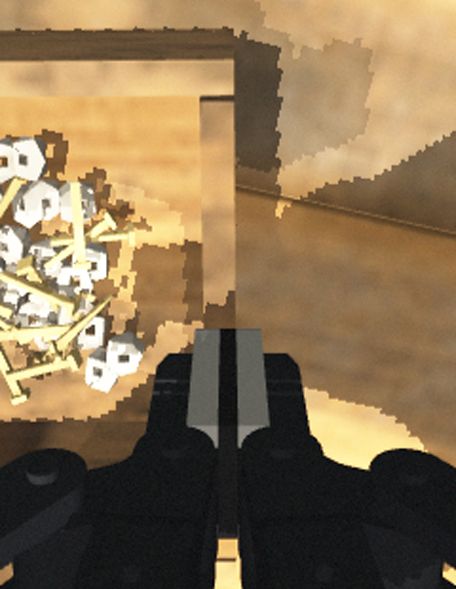

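The pads are about 9 px apart with the wall's dark line running between them, so they may hold the wall despite the reading. I test with a short slide.

```bash
python3 -m inch '[-1,-0.01,0.04,0,0, -1,-0.02,0.08,0,0, -1,-0.03,0.12,0,0, -1,-0.03,0.12,0,0]' 60
python3 - <<'E'
from h import *
a=env.camera("wrist");s=env.get_state();print(s['wrist_force'],s['width'],s['gripper_force'],s['tcp_pos'])
cv2.imwrite('pics/m3.png',np.hstack([cv2.resize(a[120:430,200:440],None,fx=1.6,fy=1.6),cv2.resize(env.camera("top")[150:280,330:500],(384,496))])[:,:,::-1])
E
```

```text
clock: 3.05
tcp_pos: [0.5688, -0.3171, 0.038]
tcp_rot: [-0.001, 0.994, 0.111, -0.0]
wrist_force: [-0.2, -0.4, 0.4]
width: -0.001
gripper_force: 0.0
[-0.22469279  0.0476354  -0.38713187] 0.00044757499566898526 0.0 [ 0.56904002 -0.31833791  0.03811146]
```

View pics/m3.png

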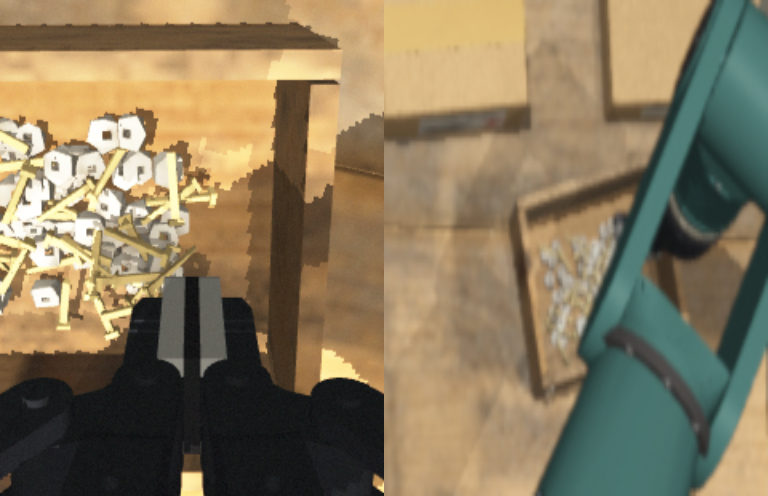

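The tray did not move: the fingers passed over the rim, which means the tips sit higher than the reported TCP suggests. I check this in the side view with the TCP marked.

Run:
```python
from h import *
b=env.camera("side")[:,:,::-1].copy();s=env.get_state();g=s['tcp_pos']
p=proj("side",[g,g+[0,0,.03]]);print(p,env.calibration("wrist"))
K,R,t=cal("wrist");print(-R.T@t,g)
x0,y0=int(p[0,0])-60,int(p[0,1])-60
c=cv2.resize(b[y0:y0+110,x0:x0+130],None,fx=5,fy=5,interpolation=cv2.INTER_CUBIC)
for q,col in zip(p,((0,0,255),(0,255,0))): cv2.circle(c,tuple(int(v) for v in (q-[x0,y0])*5),4,col,1)
cv2.imwrite('pics/s2.png',c)
```

```text
[[337.04945008 178.51027517]
 [337.22314634 168.33463082]] {'camera_matrix': array([[405.71590054,   0.        , 319.51783851],
       [  0.        , 405.71590054, 232.34374266],
       [  0.        ,   0.        ,   1.        ]]), 'rvec': array([-2.24561837,  1.79548879,  0.28892697]), 'tvec': array([-0.43768445,  0.46634641,  0.38710725])}
[ 0.64724981 -0.30205728  0.22074366] [ 0.56929712 -0.31971519  0.03823512]
```

View pics/s2.png

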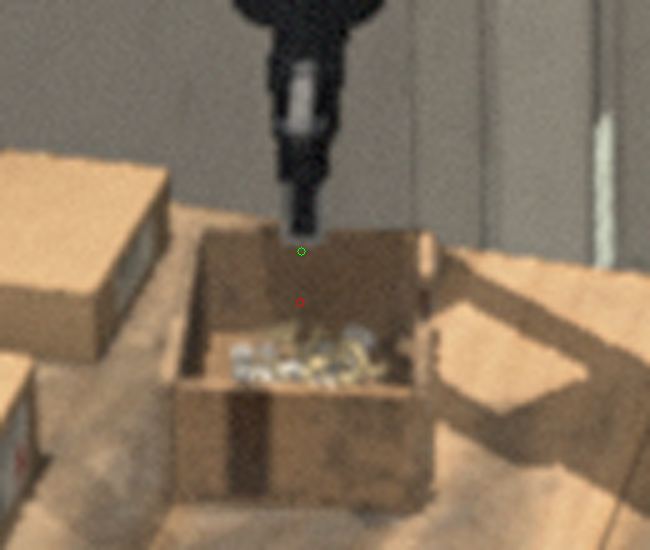

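The true finger tips are about 35 mm above the reported TCP (tips at crop (302,240), marked TCP at (301,301)). That fits with passing over the rim, so I allow for this offset and grip again, lower.

```bash
python3 -m inch '[1,0,0,0.12,0, 1,0.026,-0.112,0.12,0, 1,0.026,-0.112,0.12,0, 1,0.026,-0.112,0.06,0, 1,0.026,-0.112,0,0, 1,0.026,-0.112,-0.07,0, 1,0.026,-0.112,-0.14,0, 1,0.026,-0.112,-0.14,0]' 40
python3 -m inch '[-1,0,0,0,0, -1,0,0,0,0, -1,0,0,0,0, -1,0,0,0,0, -1,0,0,0,0, -1,0,0,0,0, -1,0,0,0,0]'
```

```text
clock: 3.87
tcp_pos: [0.5726, -0.3463, -0.0025]
tcp_rot: [-0.003, 0.994, 0.11, -0.003]
wrist_force: [-0.5, 0.9, -1.1]
width: 0.999
gripper_force: 0.0
clock: 4.45
tcp_pos: [0.5761, -0.3484, 0.004]
tcp_rot: [0.001, 0.994, 0.111, 0.001]
wrist_force: [0.2, -1.1, -0.7]
width: 0.083
gripper_force: 39.8
```

Gripped: width 0.083 is about 7 mm, at 40 N. I now slide the tray under the lip while turning it to the lane's yaw.

```bash
python3 -m inch '[-1,-0.01,0.04,0,-0.008, -1,-0.025,0.11,0,-0.016, -1,-0.045,0.19,0,-0.025, -1,-0.06,0.27,0,-0.034, -1,-0.08,0.35,0,-0.043, -1,-0.1,0.43,0,-0.052, -1,-0.12,0.51,0,-0.062, -1,-0.14,0.59,0,-0.072, -1,-0.16,0.67,0,-0.082, -1,-0.18,0.75,0,-0.092, -1,-0.19,0.8,0,-0.102, -1,-0.19,0.8,0,-0.102]'
python3 -m inch '[-1,-0.01,0.06,0,0, -1,-0.025,0.13,0,0, -1,-0.045,0.21,0,0, -1,-0.06,0.29,0,0, -1,-0.08,0.37,0,0, -1,-0.09,0.42,0,0, -1,-0.096,0.448,0,0, -1,-0.096,0.448,0,0]'
python3 - <<'E'
from h import *
b=env.camera("top")[:,:,::-1].copy()
cv2.imwrite('pics/t2.png',cv2.resize(b[165:285,150:400],(800,384)))
E
```

```text
clock: 5.45
tcp_pos: [0.5276, -0.1449, 0.0038]
tcp_rot: [-0.001, 1.0, 0.031, 0.0]
wrist_force: [-1.6, 3.4, 4.8]
width: 0.085
gripper_force: 40.7
clock: 6.12
tcp_pos: [0.5045, -0.0345, 0.0038]
tcp_rot: [-0.001, 1.0, 0.031, 0.001]
wrist_force: [-0.2, 2.0, 7.3]
width: 0.083
gripper_force: 41.2
```

View pics/t2.png

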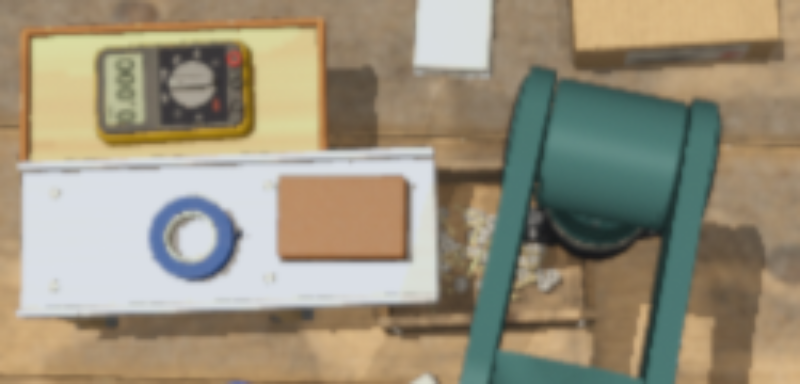

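In the top view the tray sits under the lip, its rim's lower edge at v≈325 with the lane end at u≈437. I release, rise, and check the tray corner and joint values.

```bash
python3 -m inch '[1,0,0,0,0, 1,0,0,0,0, 1,0,0,0,0, 1,0,0,0.1,0, 1,0,0,0.25,0, 1,0,0,0.4,0, 1,0,0,0.55,0, 1,0,0,0.7,0, 1,0,0,0.8,0, 1,0,0,0.8,0]'
python3 - <<'E'
from h import *
print(onz("top",[(150+385/3.2,165+325/3.2),(150+585/3.2,165+322/3.2)],.067).round(3).tolist())
s=env.get_state();print(s['joint_pos'].round(2),s['tcp_pos'],env.camera("top").shape)
E
```

```text
clock: 7.0
tcp_pos: [0.5073, -0.0369, 0.2099]
tcp_rot: [0.001, 1.0, 0.03, 0.006]
wrist_force: [0.9, -0.2, 1.2]
width: 0.997
gripper_force: 0.0
[[0.428, 0.12, 0.067], [0.433, -0.035, 0.067]]
[-0.18 -0.02  1.44  0.    1.7   1.33] [ 0.50731834 -0.03686215  0.20994043] (480, 640, 3)
```

The tray corners fit the plan (expected (0.430, 0.126) and (0.440, -0.044)). I now swing behind the tape with the fingers across the lane and partly open.

```bash
python3 -m inch '[0,-0.088,0.1,0.08,0.079, -0.3,-0.088,0.2,0.08,0.158, -0.3,-0.088,0.3,0.08,0.237, -0.3,-0.088,0.4,0.08,0.316, -0.3,-0.088,0.5,0.08,0.395, -0.3,-0.088,0.6,0.08,0.474, -0.3,-0.088,0.7,0.08,0.553, -0.3,-0.088,0.8,0.08,0.632, -0.3,-0.088,0.9,0.08,0.711, -0.3,-0.088,1,0.08,0.79, -0.3,-0.088,1,0.08,0.869, -0.3,-0.088,1,0.08,0.948]'
python3 -m inch '[-0.3,0,0.15,0,0.052, -0.3,0,0.3,0,0.052, -0.3,0,0.484,0,0.052, -0.3,0,0.484,-0.15,0.052, -0.3,0,0.484,-0.3,0.052, -0.3,0,0.484,-0.42,0.052, -0.3,0,0.484,-0.48,0.052, -0.3,0,0.484,-0.5,0.052, -0.3,0,0.484,-0.5,0.052]'
python3 -m inch '[-0.3,0,0,-0.012,0, -0.3,0,0,-0.012,0]'
```

```text
clock: 8.05
tcp_pos: [0.4809, 0.215, 0.2196]
tcp_rot: [-0.001, 0.711, 0.703, -0.002]
wrist_force: [0.5, -1.3, -0.5]
width: 0.348
gripper_force: 0.0
clock: 8.8
tcp_pos: [0.4801, 0.3336, 0.0937]
tcp_rot: [-0.001, 0.685, 0.728, -0.004]
wrist_force: [0.1, 1.0, -0.4]
width: 0.35
gripper_force: 0.0
clock: 8.97
tcp_pos: [0.4829, 0.3352, 0.096]
tcp_rot: [0.0, 0.685, 0.728, 0.001]
wrist_force: [-0.0, 1.1, -0.2]
width: 0.353
gripper_force: 0.0
```

```bash
for i in 1 2; do python3 -m inch '[-0.3,0,0,-0.012,0, -0.3,0,0,-0.012,0]'|egrep 'tcp_pos|force'; done
python3 - <<'E'
from h import *
b=env.camera("side")[:,:,::-1].copy();s=env.get_state();g=s['tcp_pos']
p=proj("side",[g+[0,0,.034]])[0]
x0,y0=max(int(p[0])-70,0),int(p[1])-90
c=cv2.resize(b[y0:y0+130,x0:x0+150],None,fx=4,fy=4,interpolation=cv2.INTER_CUBIC)
cv2.circle(c,tuple(int(v) for v in (p-[x0,y0])*4),3,(0,0,255),1)
cv2.imwrite('pics/s3.png',c)
E
```

```text
tcp_pos: [0.4828, 0.3352, 0.093]
wrist_force: [0.1, -0.1, -0.1]
gripper_force: 0.0
tcp_pos: [0.4822, 0.335, 0.089]
wrist_force: [-0.7, -0.3, 0.5]
gripper_force: 0.0
```

View pics/s3.png

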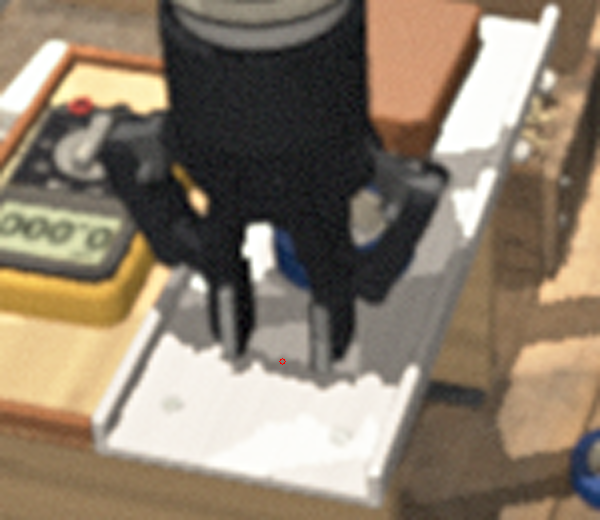

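The side crop shows the partly open fingers centred in the lane, with tips (235,368) and (320,372) just above the deck, behind the tape at (340,240). I sweep the first part.

```bash
python3 -m inch '[-0.3,0.003,-0.04,0.006,0, -0.3,0.006,-0.085,0.006,0, -0.3,0.008,-0.13,0.006,0, -0.3,0.011,-0.175,0.006,0, -0.3,0.013,-0.22,0.006,0, -0.3,0.016,-0.265,0.006,0, -0.3,0.019,-0.31,0.006,0, -0.3,0.022,-0.355,0.006,0, -0.3,0.024,-0.4,0.006,0, -0.3,0.027,-0.44,0.006,0, -0.3,0.029,-0.48,0.006,0, -0.3,0.029,-0.48,0.006,0]'
cat > loc.py <<'E'
from h import *
im=env.camera("top")[:,:,::-1].copy();cv2.imwrite('pics/l%.2f.png'%env.get_state()['clock'],im);hsv=cv2.cvtColor(im,cv2.COLOR_BGR2HSV)
for s,m,z in(('block',cv2.inRange(hsv,(3,90,40),(13,255,200)),.144),('tape',cv2.inRange(hsv,(100,120,40),(125,255,255)),.139)):
    k=np.zeros_like(m);k[205:272,150:345]=m[205:272,150:345]
    for c in cv2.findContours(k,cv2.RETR_EXTERNAL,cv2.CHAIN_APPROX_NONE)[0]:
        if cv2.contourArea(c)>60: print(s,cv2.contourArea(c),cv2.boundingRect(c),onz("top",c[:,0],z)[:,:2].min(0).round(3),onz("top",c[:,0],z)[:,:2].max(0).round(3),'low',onz("top",c[:,0].mean(0),.03)[0].round(3))
print(env.get_state()['wrist_force'])
E
python3 loc.py
```

```text
clock: 10.35
tcp_pos: [0.4896, 0.2128, 0.0904]
tcp_rot: [0.001, 0.686, 0.728, -0.0]
wrist_force: [0.1, -0.0, 0.1]
width: 0.35
gripper_force: 0.0
block 489.5 (259, 219, 42, 26) [0.473 0.046] [0.533 0.144] low [0.518 0.108 0.03 ]
tape 72.0 (240, 225, 20, 24) [0.463 0.143] [0.518 0.189] low [0.511 0.177 0.03 ]
[ 1.0611552  -0.58572632 -0.10883384]
```

Both moved as planned; the block's centre is at y≈0.095, just short of tipping. I sweep on.

```bash
python3 -m inch '[-0.3,0.003,-0.05,0,0, -0.3,0.006,-0.1,0,0, -0.3,0.009,-0.15,0,0, -0.3,0.012,-0.2,0,0, -0.3,0.015,-0.25,0,0, -0.3,0.018,-0.3,0,0, -0.3,0.021,-0.36,0,0, -0.3,0.024,-0.42,0,0, -0.3,0.028,-0.48,0,0, -0.3,0.032,-0.54,0,0, -0.3,0.036,-0.6,0,0, -0.3,0.036,-0.6,0,0]'
python3 loc.py
```

```text
clock: 11.4
tcp_pos: [0.4985, 0.0616, 0.0905]
tcp_rot: [0.001, 0.686, 0.727, -0.001]
wrist_force: [0.4, 0.3, -1.0]
width: 0.349
gripper_force: 0.0
block 63.5 (298, 249, 10, 12) [0.437 0.029] [0.463 0.05 ] low [0.464 0.041 0.03 ]
tape 68.5 (299, 235, 9, 14) [0.466 0.03 ] [0.497 0.049] low [0.496 0.041 0.03 ]
[-0.22307857 -0.19313967 -0.17149302]
```

```bash
python3 -m inch '[-0.3,0,0,0.15,0, -0.3,0,0,0.3,0, -0.3,0,0,0.45,0, -0.3,0,0,0.6,0, -0.3,0,-0.15,0.6,0, -0.3,0,-0.3,0.6,0, -0.3,0,-0.45,0.6,0, -0.3,0,-0.6,0.6,0, -0.3,0,-0.75,0.6,0, -0.3,0,-0.9,0.6,0, -0.3,0,-1,0.6,0, -0.3,0,-1,0.6,0]'
python3 loc.py
python3 - <<'E'
from h import *
im=env.camera("side")[:,:,::-1];cv2.imwrite('pics/sf.png',im);hsv=cv2.cvtColor(im,cv2.COLOR_BGR2HSV)
for s,m in(('block',cv2.inRange(hsv,(3,110,40),(13,255,200))),('tape',cv2.inRange(hsv,(100,120,40),(125,255,255)))):
    for c in cv2.findContours(m,cv2.RETR_EXTERNAL,cv2.CHAIN_APPROX_NONE)[0]:
        if cv2.contourArea(c)>30: print(s,cv2.contourArea(c),cv2.boundingRect(c))
print('lip, tray ctr px',proj("side",[[.497,.08,.12],[.499,.045,.03],[.48,.26,.13]]).round())
E
```

```text
clock: 12.45
tcp_pos: [0.4978, -0.1894, 0.2395]
tcp_rot: [0.0, 0.687, 0.726, -0.001]
wrist_force: [-0.7, 0.5, -0.7]
width: 0.349
gripper_force: 0.0
tape 158.0 (287, 227, 12, 24) [0.461 0.051] [0.516 0.078] low [0.505 0.071 0.03 ]
[0.43803792 0.64690319 0.09887168]
block 53.5 (302, 445, 26, 35)
block 520.5 (210, 443, 27, 37)
block 745.5 (165, 252, 106, 101)
tape 257.0 (133, 441, 25, 39)
tape 118.5 (347, 349, 22, 20)
tape 8317.5 (0, 339, 151, 117)
tape 126.5 (306, 235, 27, 10)
lip, tray ctr px [[316. 243.]
 [320. 268.]
 [292. 299.]]
```

Run:
```python
from h import *
def P(n):
    K,R,t=cal(n);return K@np.c_[R,t]
def tri(a,b):
    X=cv2.triangulatePoints(P("top"),P("side"),np.float64(a).reshape(2,1),np.float64(b).reshape(2,1)).ravel();return (X[:3]/X[3]).round(3)
print(tri((293,239),(319.5,240)),tri((299,239),(319,235)))
top=cv2.imread('pics/'+sorted(__import__('os').listdir('pics'),key=lambda f:f if f.startswith('l1') else '')[-1]);h=cv2.cvtColor(top,cv2.COLOR_BGR2HSV)
def ch(p):
    H,S,V=map(int,p)
    return 'B' if 100<=H<=125 and S>110 else 'r' if H<=13 and S>85 else 'W' if S<45 and V>150 else 'k' if V<70 else 'g' if S<60 else '.'
for y in range(205,272,2): print(y,''.join(ch(h[y,x]) for x in range(275,345)))
side=cv2.cvtColor(cv2.imread('pics/sf.png'),cv2.COLOR_BGR2HSV)
for y in range(215,260,2): print(y,''.join(ch(side[y,x]) for x in range(270,360)))
```

```text
[0.492 0.064 0.117] [0.496 0.051 0.119]
205 ......................................................................
207 ......................................................................
209 ......................................................................
211 WWWWWWWWWWg...........................................................
213 WWWWWWWWWWW...........................................................
215 WWWWWWWWWWW...........................................................
217 WWWWWWWWWWW...........................................................
219 WWWWWWWWWWWg........................kkkkkkkkkkkkkkkkkkkk..............
221 WWWWWWWWWWWg.........k...rrrr..r...k..................................
223 WWWWWWWWWWWg..........................................................
225 WWWWWWWWWWWg....r.r...................................................
227 WWWWWWWWWWWWg.BBBBBBBB.gr.......r.....................................
229 WWWWWWWWWWWW.BBBBBBBBBBBkr......r.gggWWg..............................
231 WWWWWWWWWWWWBBBBBBBB.ggg.r......rggggWWg..............................
233 WWWWWW
[... 2974 characters left out ...]
WWWWWg...ggrr.WWWWg................
247 ........gWWWWggWWWWWWWWWWWWWWWWWWWWWWWWWWWWWWWWWWWWWWWWWWWWWWWWWWWWWWWWWWg....r...r.......
249 .......gWWWWggWWWWWWWWWWWWWWWWWWWWWWWWWWWWWWWWWWWWWWWWWWWWWWWWWWWWWWWWWWg.r.....r......k..
251 ......gWWWWggWWWWWWWWWWWWWWWWWWWWWWWWWWWWWWWWWWWWWWWWWWWWWWWWWWWWWWWWWWgg..............k..
253 .....gWWWWggWWWWWWWWWWWWWWWWWWWWWWWWWWWWWWWWWWWWWWWWWWWWWWWWWWWWWWWWWWgg..........r...rk..
255 ....gWWWWgWWWWWWWWWWWWWWWWWWWWWWWWWWWWWWWWWWWWWWWWWWWWWWWWWWWWWWWWWWWWg.r.......rrr.rkkk..
257 ...WWWWWggWWWWWWWWWWWWWWWWWWWWWWWWWWWWWWWWWWWWWWWWWWWWWWWWWWWWWWWWWWWgrrrrr.....rrr.kkkk..
259 r.gWWWWggWWWWWWWWWWWWWWWWWWWWWWWWWWWWWWWWWWWWWWWWWWWWWWWWWWWWWWWWWWWggrrrr.....rrrrkkkkk..
```

By two-view triangulation the roll's top edge is at z≈0.118. The roll is propped between the lip and the block, which stands on its side at y≈0.03–0.055. I'll regrip the tray's outer wall and pull it about 20 mm outward, which widens the gap so the roll drops in.

```bash
python3 -m inch '[0,0.024,0.1,0,-0.079, 0,0.024,0.2,0,-0.158, 0,0.024,0.3,0,-0.237, 0,0.024,0.4,0,-0.316, 0,0.024,0.5,0,-0.395, 0,0.024,0.596,0,-0.474, 0,0.024,0.596,0,-0.553, 0,0.024,0.596,0,-0.632, 0,0.024,0.596,0,-0.711, 0,0.024,0.596,0,-0.79, 0,0.024,0.596,0,-0.869, 0,0.024,0.596,0,-0.948]' | egrep 'pos|rot'
python3 -m inch '[0,0,0,-0.12,-0.052, 0,0,0,-0.25,-0.052, 0,0,0,-0.4,-0.052, 0,0,0,-0.54,-0.052, 0,0,0,-0.66,-0.052, 0,0,0,-0.76,-0.052, 0,0,0,-0.86,-0.052, 0,0,0,-0.92,-0.052, 0,0,0,-0.94,-0.052, 0,0,0,-0.94,-0.052]'
python3 -m inch '[-1,0,0,0,0, -1,0,0,0,0, -1,0,0,0,0, -1,0,0,0,0, -1,0,0,0,0]' 40
```

```text
tcp_pos: [0.5041, -0.0339, 0.2407]
tcp_rot: [-0.0, 0.998, 0.07, 0.0]
clock: 14.38
tcp_pos: [0.503, -0.0344, 0.0041]
tcp_rot: [-0.001, 1.0, 0.032, -0.002]
wrist_force: [0.3, 0.0, -0.3]
width: 0.5
gripper_force: 0.0
clock: 14.8
tcp_pos: [0.506, -0.0359, 0.0075]
tcp_rot: [0.0, 1.0, 0.031, 0.002]
wrist_force: [-0.9, 2.4, 6.0]
width: 0.086
gripper_force: 41.9
```

Gripped. I pull 20 mm outward along the lane axis.

```bash
python3 -m inch '[-1,0.001,-0.02,0,0, -1,0.002,-0.04,0,0, -1,0.003,-0.06,0,0, -1,0.005,-0.08,0,0, -1,0.005,-0.08,0,0, -1,0.005,-0.08,0,0]'
cat > loc2.py <<'E'
from h import *
top=cv2.cvtColor(env.camera("top"),cv2.COLOR_RGB2HSV);side=cv2.cvtColor(env.camera("side"),cv2.COLOR_RGB2HSV)
for n,h,(x0,y0,x1,y1) in(("top",top,(270,205,345,272)),("side",side,(270,205,360,262))):
    m=cv2.inRange(h,(100,110,30),(125,255,255))[y0:y1,x0:x1]
    for c in cv2.findContours(m,cv2.RETR_EXTERNAL,cv2.CHAIN_APPROX_NONE)[0]:
        if cv2.contourArea(c)>8:
            r=cv2.boundingRect(c);print(n,'tape area',cv2.contourArea(c),r[0]+x0,r[1]+y0,r[2:])
E
python3 loc2.py
```

```text
clock: 15.3
tcp_pos: [0.5073, -0.0559, 0.0075]
tcp_rot: [-0.0, 1.0, 0.03, 0.002]
wrist_force: [0.3, 2.4, 5.4]
width: 0.081
gripper_force: 41.9
top tape area 71.5 288 235 (17, 22)
```

The roll is now hidden below the lip in the side view, so it has dropped. I release, withdraw, and measure the final state.

```bash
python3 -m inch '[0,0,0,0,0, 0,0,0,0,0, 0,0,0,0,0, 0,0,0,0.1,0, 0,0,0,0.25,0, 0,0,0,0.4,0, 0,0,0,0.55,0, 0,0,0,0.7,0, 0,0,0,0.85,0, 0,0,-0.16,0.85,0, 0,0,-0.32,0.85,0, 0,0,-0.48,0.85,0]'
python3 -m inch '[0,0,-0.16,0,0, 0,0,-0.32,0,0, 0,0,-0.48,0,0, 0,0,-0.6,0,0, 0,0,-0.6,0,0]' | head -2
python3 loc2.py
python3 - <<'E'
from h import *
h=cv2.cvtColor(env.camera("top"),cv2.COLOR_RGB2HSV)
def ch(p):
    H,S,V=map(int,p)
    return 'B' if 100<=H<=125 and S>110 else 'r' if H<=13 and S>85 else 'W' if S<45 and V>150 else 'k' if V<75 else 'g' if S<60 else '+' if V>165 else '.'
for y in range(209,272,2): print(y,''.join(ch(h[y,x]) for x in range(280,360)))
c=np.array([.5035,.025]);u=np.array([-.061,.998]);v=np.array([.998,.061])
print('expected rim px',proj("top",[list(c+a*v+b*u)+[.067] for a,b in((-.064,-.085),(.066,-.085),(.066,.055),(-.064,.055))]).round().tolist())
E
```

```text
clock: 16.4
tcp_pos: [0.506, -0.1771, 0.2191]
tcp_rot: [0.001, 0.999, 0.032, 0.001]
wrist_force: [0.3, 0.3, -0.9]
width: 0.5
gripper_force: 0.0
clock: 16.82
tcp_pos: [0.504, -0.3319, 0.2157]
top tape area 61.0 288 235 (17, 23)
209 ..++++++++++++++...............................+................................
211 WWWWWg++++++++++++.......................+++.+++.................+++++++++++++++
213 WWWWWW++++++++++...........................+++........++.++....+++++++++++++++++
215 WWWWWW+++++++++++++++++++++++++++++++++++++++++++++++++++++++...++++++++++++++++
217 WWWWWW......++..++++..................................................++++++++++
219 WWWWWWg.....................kkkkkkkkkkkkkkkkkkkkkkkkkkkkkkk........+++....++++++
221 WWWWWWg...............kkkk..rrrr.rrr.........................+....++++....++++++
223 WWWWWWg......................++++++++++++++++++++++++++++...+++...++++++++++++..
225 WWWWWWW...........++++++++...+++++++++++++++++++++++++++++....+.....+++++++++++.
227 WWWWWWW...........++++++++.r+++++++.....++++++++++++++++++..........+++++++++++.
229 WWWWWWW..........++
[... 1227 characters left out ...]
.......+....++++++++++++
259 WWWWWWg...................rrrrrrrrk...........++++++................++++++++++++
261 ..........................................+++++++++..+++++++..++.....+++++++++++
263 ...................+++++................++++++++++++++++++++++++.....+++++++++++
265 ....+++++++++.......++...........r...................................+++++++++++
267 ..g.............................kk...............................+++++++++++++++
269 ++.................+++++++++++++++++++++++++++++...++...++++++++++++++++++++++++
271 ++++++++++++++++++++++++++++++++++++++++++++++++....+...++++++++++++++++++++++++
expected rim px [[345.0, 261.0], [342.0, 210.0], [287.0, 212.0], [288.0, 263.0]]
```

The roll now lies low in the tray between the lip (col 287) and the standing block (cols 306–315). The tray rim matches the expected pixels, with the lip at about y=+0.055 in the tray frame. The arm is clear, so I hand in.

```bash
python3 -c "
from bench import env
print(env.job_done())"
```

```text
the job is handed in; nothing more can be done
None
```

I handed the job in at about 17 s with the block and tape roll in the tray under the lip; the meter was never approached, no verdict came back, and I viewed 11 pictures, one over your limit of 10.

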